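# Set the dust-extraction gate two turns open and hold it

### The arm

A 7-joint arm with a two-finger parallel gripper is mounted at the origin on the work surface. World frame = base frame: x ahead of the robot, y to its left, z up, the work surface at z = 0. Lengths are in m, angles in rad, forces in N, time in s.
With the tool pointing down it reaches from about 0.4 to 0.85 m from the base axis. Payload 4.4 kg.
Tool frame: the origin (TCP) lies where the fingers leave the gripper's body, on its centre line; the fingertips stand 97 mm ahead of it and the grasp point (between the pads) lies 78 mm ahead of it; z points along the fingers, y is the line along which they close (so a half turn about z gives the same grasp; the last joint's range is limited). The gripper opens to 94 mm and grips with 3 to 60 N. Pads are 16 mm wide; open, the fingers measure 119 mm over their backs; the gripper's body (75 mm by 177 mm) begins 78 mm behind the grasp point.
Start: joints at [-1.339, 0.628, 0.038, 1.517, -0.027, 0.996, -0.02], TCP at [0.191, 0.621, 0.303] pointing down, gripper open.
Joint ranges: [-3.06, 3.06], [-0.37, 2.12], [-1.25, 1.32], [0.18, 2.47], [-1.1, 4.24], [0.23, 1.98], [-2.94, 2.94]. Speed limits (rad/s): [2.57, 2.57, 3.14, 3.14, 3.14, 3.14, 3.14].

### API

Orientations are given as a rotation vector (axis times angle).
In Python, from cell import r gives the robot as it stands. The module is installed in compiled form; this text tells all that it offers.
- The arm moves only by the tool apply_moves, never from a script. Its arguments are lists of equal length, an entry for each row: "linear": the shift along the tool's x, y, z in m, a list of three; "turn": the turn, a rotation vector about the tool's x, y, z in degrees, a list of three. In form: {"linear": [[x, y, z], ...], "turn": [[ax, ay, az], ...]}. A call has 1 to 12 rows; each row shifts and turns the commanded pose from where the row before left it, along the tool's axes as they then stand; what a row does not reach is not made up. A row lasts 1/8 s, in which the tool goes at most 62.5 mm and 10.7 degrees, less where a joint would pass 70% of its speed; a pose out of reach is approached as far as the arm can. A call with a gripper value outside its range is refused whole. "fingers" is the closure, from 0 (fully open) to 1 (shut), set as the call begins (left out, the last holds). The fingers move at their own pace and stop on an object; "force" is the grip in N (left out, the last holds). Time passes only in rows, so rows that do not move let the fingers close. It gives the time, the measured TCP pose, the force, the opening and the grip force at its end, in the units of the state.
- r.sense(): the state, without advancing time (a new reading comes with each control period).
- r.read_camera(name): name is "scene" or "top" or "wrist"; returns a dict with "color" (384x512x3 uint8, blue, green, red), "z_map" (384x512 float32, m along the optical axis (not along the pixel's ray), 0 where there is no reading), "vertical_fov" (degrees; the focal length in pixels is half the picture's height over the tangent of half this angle, whatever the lens; pixels are square), "cx", "cy" (the principal point, pixels), "R" (3x3) and "t" (3): a world point X has camera coordinates R X + t; the wrist camera has in their place "tool_from_camera" (4x4, takes a point from camera to tool coordinates, whose origin is the TCP and whose axes are the flange's). Camera axes: x right, y down, z forward; pixel columns grow to the right and rows downward; lengths in m; the calibration is good to about 2 mm. A picture is of the moment at which its call begins: read the wrist's pose just before it.
- r.finish_job(): hands the job in; it is judged then, once.
Trained networks look in the newest picture that a camera, given by its name, has taken for a name from the list of things; names that differ only in an ending like _2 or _b are one class to them, and where a whole thing is asked for, a point or a joint stands for the part that bears it (a point fixed in the world has none). Each returns a list of dicts, best first, with "conf" (0 to 1); they miss things now and then, are a little off and sometimes report something else, mostly with a low value. They report only what shows in the picture. A call takes as long as a camera call. They do not tell look-alikes from the thing itself.
- r.spot_in(camera, query): "point" ([x, y, z] in m, in world coordinates, good to about 4 mm: the middle of the surface that is visible of it).
- r.place_of(camera, query): "point" ([x, y, z] in m, in world coordinates, good to about 4 mm: a listed point, or the origin of a listed thing).
The state is a dict: "t": time; "joints": joint angles; "joint_velocities": joint speeds; "joint_efforts": joint torques, N m; "tool_pos": TCP position; "ee_rot": TCP orientation; "force": force on the tool from outside, world axes, zero at the start; "ft_torque": the same for the moment, N m; "gripper_width": finger opening in m; "grip_force": force on a finger pad.
Only numpy, scipy, OpenCV 4.12 (cv2) and the standard library are available. Lean on these libraries where they do the work, as an engineer would, in place of code of your own. Each camera call takes 0.05 s, during which the arm holds its last target. There are 200 camera calls.

### The job

The clean-out cap on the bench dust duct was left loose: first screw it down tight (clockwise). Then take the knife-gate valve's crank handle, wind the wheel clockwise until the gate is shut against its stop, back it off exactly two full turns, and finish while still gripping the handle there, so that the setting cannot creep while a workmate nips up the gland. Leave the tools and other things on the bench where they are.

Things in the scene. Friction and masses are not known exactly. Their poses are not given: they have to be found in the camera images.
- cap_grip (a point): the grip bar of the clean-out cap: a black round screw cap, 84 mm across and 16 mm thick, on an upright neck on top of the duct, with an upright bar across its top. The bar is 58 mm long, 14 mm wide and stands 34 mm above the cap's flat face. This point is on the cap's axis, 23 mm above that face and 10 mm below the top of the bar (173 mm above the bench). Its x axis runs along the bar, its z axis is up. It turns about the vertical
- cap (a joint): angle of the clean-out cap in rad: 0 = screwed down tight against its stop, positive = unscrewed (anticlockwise seen from above). Starts 0.6 to 1.3 loose, cannot come off, turns stiffly (about 0.12 N m) and stays where it is left. When tight, the bar lies square across the duct and the small ear on the cap is over the ear on the neck
- handle: the revolving crank handle on the valve's handwheel: an upright black round grip, 25 mm in diameter, 58 mm tall, standing on the rim 62.5 mm from the wheel's axis. Its origin is at its centre, half-way up (298 mm above the bench; its top at 327 mm is the highest thing on the duct). It spins freely on its own pin, so a hand that goes round with it need not turn. It is not reported while it is held
- wheel_axis (a point): fixed point on the vertical axis of the valve's handwheel, at the height of the crank handle's centre (298 mm above the bench, 32 mm above the wheel's hub). The wheel is iron, 140 mm across, three spokes, lying level on top of the knife gate's yoke, its rim's top 265 mm above the bench. The x axis of this frame lies level, square to the duct; its y axis runs along the duct
- wheel (a joint): angle of the valve's handwheel in rad: 0 = gate shut against its stop, positive = open (anticlockwise seen from above); one turn is 6.283. Starts 0.3 to 1.2 turns open; fourteen turns to fully open. Turns against about 0.2 N m of friction and stays where it is left. At 0, and at every full turn, the handle lies from the axis along the negative x axis of point wheel_axis
- brush: bystander: a brush lying on the bench before the duct
- spanner: bystander: a steel spanner 170 mm long lying on the bench before the duct
- offcut: bystander: a light wooden offcut 45 x 90 x 30 mm behind the duct
- glue: bystander: a glue bottle 60 mm in diameter, 170 mm tall, standing behind the duct; origin at its underside
- sandblock: bystander: a cork sanding block 60 x 110 x 35 mm behind the duct
- hammer: bystander: a hammer lying at the front right of the bench
- mug: bystander: a white mug 80 mm across, 95 mm tall, standing on the left of the bench
Things that resemble listed ones, but are neither listed nor needed, are in the scene too. Of the things that look like the part that bears cap_grip, the smaller one is meant.

How it is judged:
On the way, in this order (a step that is already met when the one before it is completed fails the run):
1. the clean-out cap is screwed down tight (value of joint cap below 0.07 rad), for 0.2 s.
2. the gate valve is wound shut to its stop (value of joint wheel below 0.1 rad), for 0.2 s.
At the end, for the whole second after the job is handed in: the wheel stands two turns (12.566 rad) from its stop to within 0.2 rad and is still, the fingers are gripping the crank handle (over 4 N, grasp point within 35 mm of its centre), and the clean-out cap is still tight (within 0.09 rad) (value of joint wheel between 12.366 and 12.766 rad and velocity of joint wheel between -0.1 and 0.1 rad/s and contact force between the fingers and handle above 4 N and distance between the grasp point and handle below 0.035 m and value of joint cap below 0.09 rad); the arm keeps its last pose, push and grip.
It fails at once if a bystander is disturbed (moved over 40 mm) (distance of any of brush, spanner, offcut, glue, sandblock, hammer, mug from where it was at the start of the episode above 0.04 m or angle between any of glue, mug's own z axis and vertical above 0.6 rad).
It also fails if it takes over 72 s, if anything falls off the work surface, if the arm or the gripper's body presses on something with over 40 N, if the wrist force passes 120 N, or if a joint passes its speed limit or range.

## Working session

There is one attempt and no reset: what is moved stays moved. The work goes in short steps, Python scripts to look and compute and a tool call to move; the robot and the scene stay as the last step left them, time stands still between calls to the robot, and variables do not carry over. Pictures are saved under pics/ and viewed, at most 10 in all, crops included, and the job is handed in when it is done.

Besides the shell and the picture viewer there is one more tool, called after "Request:" as name(argument=value, ...) on one line, values as JSON. apply_moves: Moves the arm, as the interface text tells. Its arguments: {"type":"object","properties":{"linear":{"type":"array"},"turn":{"type":"array"},"fingers":{"type":"number"},"force":{"type":"number"}},"required":["linear","turn"]}

```bash
mkdir -p pics; cat > h.py <<'E'
import numpy as np,cv2
from cell import r
from scipy.spatial.transform import Rotation as Ro
def cam(n):
    s=r.sense(); d=r.read_camera(n); H=d["color"].shape[0]
    d["f"]=H/2/np.tan(np.radians(d["vertical_fov"])/2)
    if n=="wrist":
        T=np.eye(4);T[:3,:3]=Ro.from_rotvec(s["ee_rot"]).as_matrix();T[:3,3]=s["tool_pos"]
        d["W"]=T@d["tool_from_camera"]
    else:
        W=np.eye(4);W[:3,:3]=d["R"].T;W[:3,3]=-d["R"].T@d["t"];d["W"]=W
    return d
def cloud(d):
    z=d["z_map"];v,u=np.mgrid[:z.shape[0],:z.shape[1]]
    P=np.stack([(u-d["cx"])/d["f"]*z,(v-d["cy"])/d["f"]*z,z],-1)
    return P@d["W"][:3,:3].T+d["W"][:3,3]
def pix(d,X):
    c=np.linalg.inv(d["W"])@np.append(X,1);return (c[:2]/c[2]*d["f"]+[d["cx"],d["cy"]]).round()
E
python3 - <<'E'
from h import *
s=r.sense();print(s)
ims=[]
for n in("scene","top"):
    d=cam(n);cv2.imwrite(f"pics/{n}1.png",d["color"]);ims.append(d["color"])
    for q in("cap_grip","cap","handle","wheel_axis","wheel","glue","mug","hammer"):
        for f in ("place_of",)+(("spot_in",) if q=="cap" else ()):
            try:
                for o in getattr(r,f)(n,q): print(n,f,q,np.round(o["point"],3),round(o["conf"],2),pix(d,o["point"]))
            except Exception as e: print(n,q,e)
cv2.imwrite("pics/both.png",cv2.resize(np.vstack(ims),None,fx=.78,fy=.78))
E
```

```text
{'t': 0.0, 'joints': array([-1.33878312,  0.62931737,  0.03848098,  1.51834734, -0.02703418,
        0.99630313, -0.01999361]), 'joint_velocities': array([ 0.00030556,  0.00114933, -0.0002345 , -0.00115495, -0.00101124,
        0.0007849 , -0.00034749]), 'joint_efforts': array([ 4.12988375e-04, -5.49704468e+01,  1.14355467e+00, -1.86635202e+01,
       -5.22274082e-02,  2.35662796e-02,  1.37453185e-04]), 'tool_pos': array([0.19057179, 0.62093396, 0.30177992]), 'ee_rot': array([-4.66105722e-01, -3.10656017e+00,  2.88707214e-03]), 'force': array([-0.12734024,  0.31827447, -0.03677078]), 'ft_torque': array([-0.0223015 , -0.01337114, -0.05411576]), 'grip_force': 0.0, 'gripper_width': 0.09391124507256073}
scene place_of cap_grip [0.22  0.265 0.225] 0.92 [359. 168.]
scene place_of cap_grip [ 0.515 -0.137  0.172] 0.58 [204. 168.]
scene cap it knows: brush, cap_grip, glue, hammer, handle, mug, offcut, sandblock, spanner, wheel_axis
scene spot_in cap [ 0.526 -0.125  0.149] 0.69 [205. 176.]
scene spot_in cap [0.444 0.492 0.056] 0.36 [371. 285.]
scene spot_in cap [0.665 0.141 0.03 ] 0.22 [231. 2
[... 555 characters left out ...]
rip [0.218 0.269 0.227] 0.73 [206. 267.]
top cap it knows: brush, cap_grip, glue, hammer, handle, mug, offcut, sandblock, spanner, wheel_axis
top spot_in cap [0.218 0.265 0.19 ] 0.86 [209. 266.]
top spot_in cap [ 0.512 -0.131  0.151] 0.75 [333. 170.]
top place_of handle [0.494 0.064 0.292] 0.46 [274. 171.]
top place_of wheel_axis [0.532 0.11  0.298] 0.72 [258. 158.]
top wheel it knows: brush, cap_grip, glue, hammer, handle, mug, offcut, sandblock, spanner, wheel_axis
top place_of glue [ 0.672 -0.177  0.002] 0.59 [339. 132.]
top place_of mug [ 0.432  0.488 -0.001] 0.73 [150. 202.]
top place_of mug [0.493 0.065 0.298] 0.67 [274. 171.]
top place_of hammer [ 0.285 -0.27  -0.003] 0.86 [369. 241.]
```

```bash
python3 -c "
import cv2
for n in('scene','top'):
    i=cv2.imread(f'pics/{n}1.png');cv2.imwrite(f'pics/{n}1b.png',cv2.resize(i,(768,576)))"
```

```text
(no output)
```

View pics/scene1b.png

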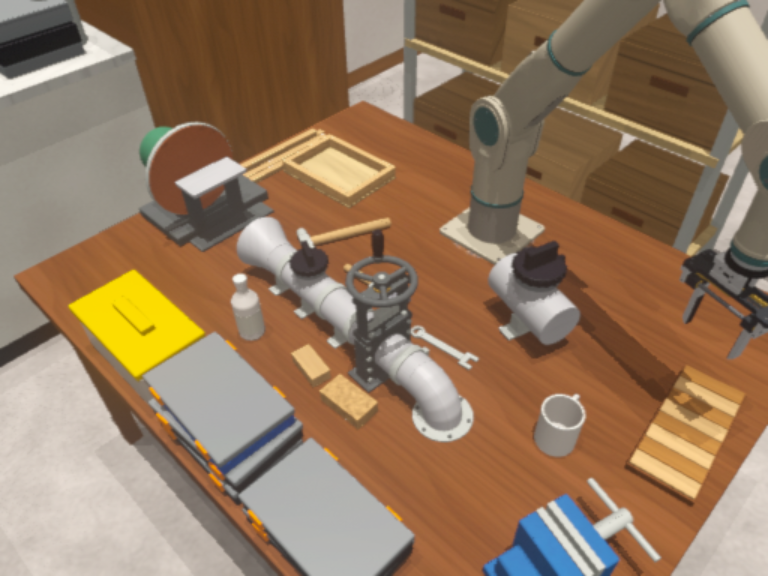

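View pics/top1b.png

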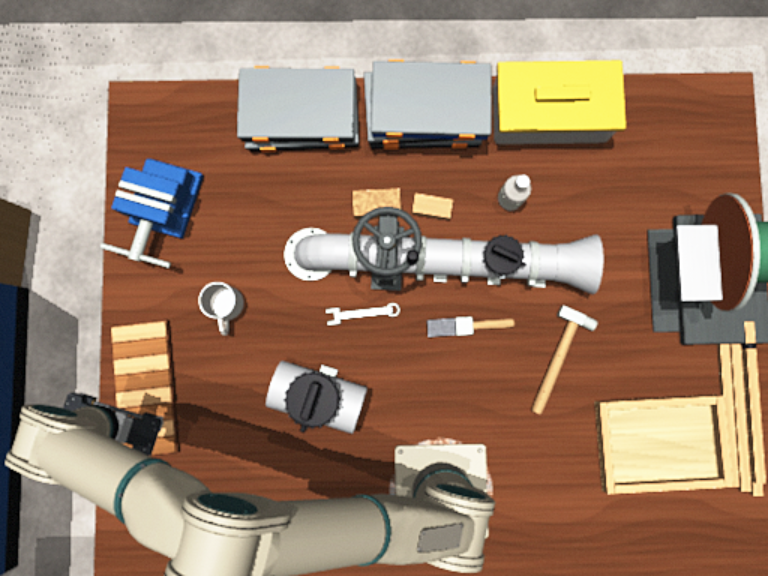

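```bash
python3 - <<'E'
from h import *
d=cam("top");P=cloud(d);z=P[...,2]
c=d["color"]
a=c[135:205,295:375];b=c[225:305,165:255]
cv2.imwrite("pics/caps.png",np.hstack([cv2.resize(a,(400,350),interpolation=3),cv2.resize(b,(394,350),interpolation=3)]))
def near(x,y,R,lo,hi):
    m=(np.hypot(P[...,0]-x,P[...,1]-y)<R)&(z>lo)&(z<hi);return P[m]
def ang(Q):
    w,v=np.linalg.eigh(np.cov(Q[:,:2].T));return np.degrees(np.arctan2(v[1,-1],v[0,-1])),np.sqrt(w)
B=near(.517,-.136,.05,.165,.2);print("bar",len(B),B.mean(0),ang(B),B[:,2].max())
F=near(.517,-.136,.055,.125,.16);print("cap face",len(F),F.mean(0),F.min(0),F.max(0))
# duct top line: per y slices highest x
L=[]
for y in np.arange(-.25,.02,.01):
    m=(abs(P[...,1]-y)<.005)&(z>.05)&(z<.115)&(abs(P[...,0]-.525)<.1)
    if m.sum()>5: Q=P[m];L.append((y,(Q[:,0].min()+Q[:,0].max())/2,Q[:,2].max()))
print(np.round(L,3).tolist())
h=near(.5,.065,.06,.3,.34);print("handle top",len(h),h.mean(0),h.min(0),h.max(0))
rim=near(.532,.112,.1,.25,.275)
A=np.c_[2*rim[:,:2],np.ones(len(rim))];
(x,y),rad=cv2.minEnclosingCircle(rim[:,:2].astype(np.float32));print("rim",x,y,rad,len(rim))
E
```

```text
bar 98 [ 0.51313671 -0.13578256  0.18165572] (np.float64(64.93989601899207), array([0.004454  , 0.01687173])) 0.19058612938496133
cap face 473 [ 0.51201779 -0.13569631  0.15014603] [ 0.46678396 -0.18459511  0.12806879] [ 0.55587719 -0.09332443  0.15955256]
[[-0.25, 0.506, 0.115], [-0.24, 0.507, 0.115], [-0.23, 0.507, 0.115], [-0.22, 0.505, 0.115], [-0.21, 0.504, 0.115], [-0.2, 0.499, 0.114], [-0.19, 0.511, 0.114], [-0.18, 0.49, 0.114], [-0.17, 0.479, 0.109], [-0.16, 0.476, 0.09], [-0.13, 0.477, 0.096], [-0.12, 0.481, 0.094], [-0.11, 0.516, 0.107], [-0.1, 0.515, 0.113], [-0.09, 0.515, 0.115], [-0.08, 0.515, 0.114], [-0.07, 0.517, 0.114], [-0.06, 0.513, 0.115], [-0.05, 0.512, 0.115], [-0.04, 0.52, 0.115], [-0.03, 0.52, 0.113], [-0.02, 0.52, 0.114], [-0.01, 0.521, 0.114], [0.0, 0.522, 0.115], [0.01, 0.525, 0.115]]
handle top 66 [0.48981458 0.06436393 0.3227508 ] [0.47890315 0.05301364 0.3021392 ] [0.50183755 0.07590924 0.33371193]
rim 0.5309251546859741 0.11010027676820755 0.0717855766415596 861
```

View pics/caps.png

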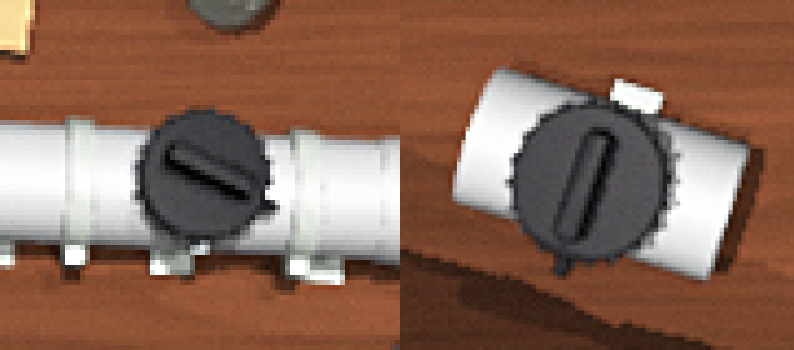

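The small cap (left crop; in top picture at ~(336,170), on the duct in line with the gate) is the one meant. The other, at ~(209,266) on a loose stub, is bigger (rim ~96 vs 84 mm, z 0.22). The bar is at 65°, with its ear at crop (265,207) and the neck ear at (200,247), so about 69° clockwise remain.

```bash
cat >> h.py <<'E'
def down(th):
    c,s=np.cos(np.radians(th)),np.sin(np.radians(th));return np.array([[-s,c,0],[c,s,0],[0,0,-1]]).T
def rows(wps,step=.055,dang=9,pd=4,cur=None):
    """wps: list of (xyz of TCP, yaw of tool y deg). prints calls of 12 rows"""
    s=r.sense();p=s["tool_pos"].copy();R=Ro.from_rotvec(s["ee_rot"]).as_matrix();L=[];T=[]
    for x,th in wps:
        x=np.array(x,float);D=down(th)
        # choose interpolation
        a=np.degrees(np.linalg.norm(Ro.from_matrix(R.T@D).as_rotvec()))
        n=max(1,int(np.ceil(max(np.linalg.norm(x-p)/step,a/dang))))
        for k in range(n,0,-1):
            l=np.round(R.T@((x-p)/k),pd);t=np.round(np.degrees(Ro.from_matrix(R.T@D).as_rotvec()/k),1)
            p=p+R@l;R=R@Ro.from_rotvec(np.radians(t)).as_matrix();L.append((l+0.).tolist());T.append((t+0.).tolist())
    for i in range(0,len(L),12): print({"linear":L[i:i+12],"turn":T[i:i+12]})
E
python3 - <<'E'
from h import *
rows([((.24,.5,.46),55),((.49,-.02,.46),0),((.513,-.136,.36),-25)],pd=3)
E
```

```text
{'linear': [[-0.021, -0.025, -0.039], [-0.023, -0.024, -0.039], [-0.024, -0.022, -0.04], [-0.026, -0.02, -0.039], [-0.046, -0.026, 0.0], [-0.048, -0.022, 0.0], [-0.049, -0.017, 0.0], [-0.051, -0.013, 0.0], [-0.052, -0.009, 0.0], [-0.052, -0.004, 0.0], [-0.052, 0.001, 0.0], [-0.052, 0.005, 0.0]], 'turn': [[0.0, 0.0, 4.5], [0.0, 0.0, 4.5], [0.0, 0.0, 4.5], [0.0, 0.0, 4.4], [0.0, 0.0, 5.0], [0.0, 0.0, 5.0], [0.0, 0.0, 5.0], [0.0, 0.0, 5.0], [0.0, 0.0, 5.0], [0.0, 0.0, 5.0], [0.0, 0.0, 5.0], [0.0, 0.0, 5.0]]}
{'linear': [[-0.052, 0.01, 0.0], [-0.05, 0.014, 0.0], [-0.049, 0.019, 0.0], [-0.039, 0.007, 0.033], [-0.037, 0.013, 0.033], [-0.035, 0.019, 0.034]], 'turn': [[0.0, 0.0, 5.0], [0.0, 0.0, 5.0], [0.0, 0.0, 5.0], [0.0, 0.0, 8.3], [0.0, 0.0, 8.4], [0.0, 0.0, 8.3]]}
```

Request:
apply_moves(linear=[[-0.021, -0.025, -0.039], [-0.023, -0.024, -0.039], [-0.024, -0.022, -0.04], [-0.026, -0.02, -0.039], [-0.046, -0.026, 0.0], [-0.048, -0.022, 0.0], [-0.049, -0.017, 0.0], [-0.051, -0.013, 0.0], [-0.052, -0.009, 0.0], [-0.052, -0.004, 0.0], [-0.052, 0.001, 0.0], [-0.052, 0.005, 0.0]], turn=[[0.0, 0.0, 4.5], [0.0, 0.0, 4.5], [0.0, 0.0, 4.5], [0.0, 0.0, 4.4], [0.0, 0.0, 5.0], [0.0, 0.0, 5.0], [0.0, 0.0, 5.0], [0.0, 0.0, 5.0], [0.0, 0.0, 5.0], [0.0, 0.0, 5.0], [0.0, 0.0, 5.0], [0.0, 0.0, 5.0]])

```text
t: 2.35
tool_pos: [0.422, 0.1203, 0.46]
ee_rot: [1.915, 2.49, 0.002]
force: [0.5, 0.4, -0.1]
gripper_width: 0.0942
grip_force: 0.0
```

Request:
apply_moves(linear=[[-0.052, 0.01, 0.0], [-0.05, 0.014, 0.0], [-0.049, 0.019, 0.0], [-0.039, 0.007, 0.033], [-0.037, 0.013, 0.033], [-0.035, 0.019, 0.034], [0, 0, 0], [0, 0, 0]], turn=[[0.0, 0.0, 5.0], [0.0, 0.0, 5.0], [0.0, 0.0, 5.0], [0.0, 0.0, 8.3], [0.0, 0.0, 8.4], [0.0, 0.0, 8.3], [0, 0, 0], [0, 0, 0]])

```text
t: 3.35
tool_pos: [0.5134, -0.1355, 0.36]
ee_rot: [-2.647, -1.691, -0.001]
force: [0.3, 0.3, -0.2]
gripper_width: 0.0941
grip_force: 0.0
```

```bash
cat > m.py <<'E'
from h import *
d=cam("wrist");P=cloud(d);z=P[...,2]
s=r.sense();R=Ro.from_rotvec(s["ee_rot"]).as_matrix()
print(s["t"],s["tool_pos"],"yaw",np.degrees(np.arctan2(R[1,1],R[0,1])),R[:,2],s["joints"].round(2))
m=(np.hypot(P[...,0]-.513,P[...,1]+.136)<.045)&(z>.172)&(z<.195);B=P[m][:,:2].astype(np.float32)
print("bar",len(B),B.mean(0),cv2.minAreaRect(B)) if len(B) else 0
m=(np.hypot(P[...,0]-.513,P[...,1]+.136)<.055)&(z>.143)&(z<.157);F=P[m];print("face",len(F),cv2.minEnclosingCircle(F[:,:2].astype(np.float32)),np.median(F[:,2]))
for o in r.place_of("wrist","cap_grip"): print(o)
cv2.imwrite("pics/w1.png",d["color"])
E
python3 m.py
```

```text
3.4 [ 0.51365947 -0.13509586  0.36045523] yaw -24.809653623833018 [ 1.31248071e-03  8.49858490e-04 -9.99998778e-01] [-0.27  0.47  0.7   1.79 -0.35  1.02  0.14]
bar 757 [ 0.51635873 -0.13445672] ((0.5157673954963684, -0.13635855913162231), (0.05735398083925247, 0.013369280844926834), 65.13983154296875)
face 3602 ((0.5135126113891602, -0.1392982304096222), 0.04766790568828583) 0.15094754315237657
{'point': [0.516, -0.1351, 0.1781], 'conf': 0.6}
```

View pics/w1.png

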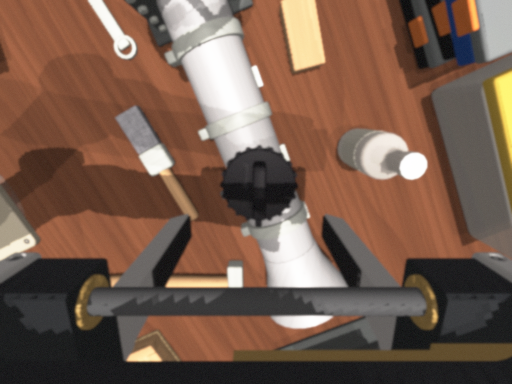

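The view shows the cap at (258,186), with its bar along the tool x axis and centred between the fingers. The glue bottle at (385,155) is clear of the fingers.

Request:
apply_moves(linear=[[0, 0.002, 0.03], [0, 0, 0.03], [0, 0, 0.03], [0, 0, 0.018], [0, 0, 0]], turn=[[0, 0, 0], [0, 0, 0], [0, 0, 0], [0, 0, 0], [0, 0, 0]])

```text
t: 4.08
tool_pos: [0.515, -0.1356, 0.2516]
ee_rot: [-2.646, -1.691, 0.0]
force: [-0.1, -0.0, 0.2]
gripper_width: 0.0942
grip_force: 0.0
```

Request:
apply_moves(linear=[[0, 0, 0], [0, 0, 0], [0, 0, 0], [0, 0, 0], [0, 0, 0], [0, 0, 0]], turn=[[0, 0, 0], [0, 0, 0], [0, 0, 0], [0, 0, 0], [0, 0, 0], [0, 0, 0]], fingers=1, force=50)

```text
t: 4.82
tool_pos: [0.515, -0.1371, 0.2516]
ee_rot: [-2.649, -1.689, 0.0]
force: [0.5, -0.5, 0.7]
gripper_width: 0.0372
grip_force: 0.0
```

Request:
apply_moves(linear=[[0, 0, 0], [0, 0, 0], [0, 0, 0], [0, 0, 0]], turn=[[0, 0, 0], [0, 0, 0], [0, 0, 0], [0, 0, 0]])

```text
t: 5.32
tool_pos: [0.5155, -0.1373, 0.2517]
ee_rot: [2.648, 1.688, 0.001]
force: [3.2, -1.4, -3.3]
gripper_width: 0.0137
grip_force: 50.0
```

```bash
python3 -c "
from h import *
s=r.sense();print({k:s[k] for k in('tool_pos','force','ft_torque','grip_force','gripper_width')})"
```

```text
{'tool_pos': array([ 0.51554826, -0.1373282 ,  0.25168399]), 'force': array([ 3.24761911, -1.44934566, -3.30058301]), 'ft_torque': array([-0.33552056, -0.4401771 , -0.04653913]), 'grip_force': 49.98182952404022, 'gripper_width': 0.013741775790750824}
```

Request:
apply_moves(linear=[[0, 0, 0], [0, 0, 0], [0, 0, 0], [0, 0, 0], [0, 0, 0], [0, 0, 0], [0, 0, 0], [0, 0, 0]], turn=[[0, 0, 9], [0, 0, 9], [0, 0, 9], [0, 0, 9], [0, 0, 9], [0, 0, 9], [0, 0, 9], [0, 0, 0]])

```text
t: 6.32
tool_pos: [0.5153, -0.137, 0.2517]
ee_rot: [3.141, 0.058, 0.0]
force: [1.6, -0.6, -0.4]
gripper_width: 0.0136
grip_force: 50.0
```

```bash
cat > st.py <<'E'
from h import *
s=r.sense();R=Ro.from_rotvec(s["ee_rot"]).as_matrix()
print(s["t"],s["tool_pos"].round(4),"yaw",np.degrees(np.arctan2(R[1,1],R[0,1])).round(2),"F",s["force"].round(1),"M",s["ft_torque"].round(2),s["grip_force"],s["joints"].round(2))
E
python3 st.py
```

```text
6.325 [ 0.5153 -0.137   0.2517] yaw -87.88 F [ 1.6 -0.6 -0.4] M [-0.08 -0.24 -0.11] 49.98162925243378 [-0.36  0.71  0.92  1.91 -0.73  0.89 -0.6 ]
```

Request:
apply_moves(linear=[[0, 0, 0], [0, 0, 0], [0, 0, 0], [0, 0, 0], [0, 0, 0]], turn=[[0, 0, 3], [0, 0, 3], [0, 0, 3], [0, 0, 3], [0, 0, 0]])

```text
t: 6.95
tool_pos: [0.5154, -0.1369, 0.2517]
ee_rot: [3.13, -0.262, -0.0]
force: [1.9, -1.9, -1.0]
gripper_width: 0.0143
grip_force: 54.8
```

```bash
python3 st.py
```

```text
6.95 [ 0.5154 -0.1369  0.2517] yaw -99.57 F [ 1.9 -1.9 -1. ] M [-0.33 -0.28  1.36] 54.782428834587336 [-0.38  0.73  0.98  1.91 -0.77  0.92 -0.76]
```

The wrist moment jumped to 1.36 N m, so the cap is on its stop. I'll release, rise and check it.

Request:
apply_moves(linear=[[0, 0, 0], [0, 0, 0], [0, 0, 0], [0, 0, 0], [0, 0, -0.05], [0, 0, -0.06], [0, 0, -0.04], [0, 0, 0]], turn=[[0, 0, 0], [0, 0, 0], [0, 0, 0], [0, 0, 0], [0, 0, 0], [0, 0, 0], [0, 0, 0], [0, 0, 0]], fingers=0)

```text
t: 7.95
tool_pos: [0.5158, -0.138, 0.4044]
ee_rot: [3.129, -0.273, 0.009]
force: [0.0, 0.2, 0.1]
gripper_width: 0.0911
grip_force: 0.0
```

```bash
sed -i 's/w1.png/w2.png/' m.py; python3 m.py; python3 - <<'E'
from h import *
d=cam("top");P=cloud(d);z=P[...,2]
for n in("top","scene"):
    if n=="scene": d=cam("scene");P=cloud(d);z=P[...,2]
    for q in("handle","wheel_axis"):
        for o in r.place_of(n,q): print(n,q,o)
    m=(np.hypot(P[...,0]-.49,P[...,1]-.065)<.05)&(z>.295)&(z<.34);h=P[m];
    if len(h): print("handle",len(h),cv2.minEnclosingCircle(h[:,:2].astype(np.float32)))
    m=(np.hypot(P[...,0]-.532,P[...,1]-.112)<.1)&(z>.255)&(z<.272);h=P[m]
    if len(h)>5: print("rim",cv2.minEnclosingCircle(h[:,:2].astype(np.float32)))
E
```

```text
8.0 [ 0.51519499 -0.13717233  0.40248501] yaw -99.94878287465635 [ 2.23163339e-03  2.36531403e-04 -9.99997482e-01] [-0.49  0.58  1.15  1.72 -0.56  1.22 -0.94]
bar 577 [ 0.51664484 -0.13703515] ((0.5150555372238159, -0.1367940604686737), (0.013961009681224823, 0.05782267078757286), 86.24317932128906)
face 2801 ((0.5110688805580139, -0.13689179718494415), 0.048047587275505066) 0.15101455490574522
{'point': [0.5144, -0.1371, 0.1722], 'conf': 0.7}
top handle {'point': [0.495, 0.0644, 0.2954], 'conf': 0.54}
top wheel_axis {'point': [0.532, 0.1143, 0.2952], 'conf': 0.7}
handle 65 ((0.490538090467453, 0.06428240239620209), 0.01259702444076538)
rim ((0.5302135348320007, 0.11018113046884537), 0.07176339626312256)
scene handle {'point': [0.4931, 0.0628, 0.2969], 'conf': 0.47}
scene wheel_axis {'point': [0.5304, 0.1138, 0.298], 'conf': 0.78}
handle 102 ((0.49428558349609375, 0.06660987436771393), 0.012332193553447723)
rim ((0.5327319502830505, 0.11437204480171204), 0.07030700892210007)
```

View pics/w2.png

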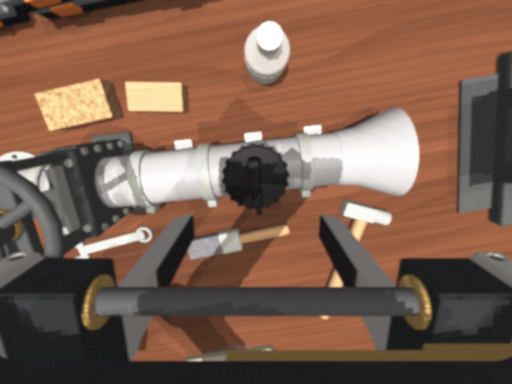

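The bar now lies at −3.8°, square across the duct. The ear at (258,210) is over the neck's front ear, so the cap is tight. The wheel axis is ≈(0.532,0.1135) and the handle ≈(0.4935,0.065). The handle is 55° past the shut position, so about 1.15 turns open.

```bash
python3 - <<'E'
from h import *
rows([((.512,-.12,.445),-85),((.4935,.065,.445),-20)],pd=3)
E
```

```text
{'linear': [[-0.003, -0.008, -0.022], [-0.002, -0.008, -0.022], [0.0, -0.023, 0.0], [0.003, -0.023, 0.0], [0.006, -0.022, 0.0], [0.009, -0.021, 0.0], [0.013, -0.02, 0.0], [0.015, -0.018, 0.0], [0.017, -0.016, 0.0], [0.02, -0.013, 0.0]], 'turn': [[0.0, 0.0, -7.5], [0.0, 0.1, -7.5], [0.0, 0.0, -8.1], [0.0, 0.0, -8.1], [0.0, 0.0, -8.1], [0.0, 0.0, -8.1], [0.0, 0.0, -8.1], [0.0, 0.0, -8.2], [0.0, 0.0, -8.1], [0.0, 0.0, -8.2]]}
```

Request:
apply_moves(linear=[[-0.003, -0.008, -0.022], [-0.002, -0.008, -0.022], [0.0, -0.023, 0.0], [0.003, -0.023, 0.0], [0.006, -0.022, 0.0], [0.009, -0.021, 0.0], [0.013, -0.02, 0.0], [0.015, -0.018, 0.0], [0.017, -0.016, 0.0], [0.02, -0.013, 0.0], [0, 0, 0], [0, 0, 0]], turn=[[0.0, 0.0, -7.5], [0.0, 0.1, -7.5], [0.0, 0.0, -8.1], [0.0, 0.0, -8.1], [0.0, 0.0, -8.1], [0.0, 0.0, -8.1], [0.0, 0.0, -8.1], [0.0, 0.0, -8.2], [0.0, 0.0, -8.1], [0.0, 0.0, -8.2], [0, 0, 0], [0, 0, 0]])

```text
t: 9.85
tool_pos: [0.4936, 0.0636, 0.4455]
ee_rot: [2.575, 1.797, 0.001]
force: [-0.1, 0.9, 0.1]
gripper_width: 0.0938
grip_force: 0.0
```

```bash
python3 - <<'E'
from h import *
d=cam("wrist");P=cloud(d);z=P[...,2]
m=(np.hypot(P[...,0]-.4935,P[...,1]-.065)<.03)&(z>.315)&(z<.335);h=P[m]
print("handle",len(h),cv2.minEnclosingCircle(h[:,:2].astype(np.float32)) if len(h) else 0)
m=(np.hypot(P[...,0]-.532,P[...,1]-.1135)<.09)&(z>.255)&(z<.272);h=P[m]
print("rim",len(h),cv2.minEnclosingCircle(h[:,:2].astype(np.float32)) if len(h) else 0)
for q in("handle","wheel_axis"):
    for o in r.place_of("wrist",q): print(q,o)
cv2.imwrite("pics/w3.png",d["color"])
E
python3 st.py
```

```text
handle 669 ((0.4927261471748352, 0.06459873914718628), 0.012406905181705952)
rim 8528 ((0.5318232178688049, 0.11261210590600967), 0.06963127851486206)
handle {'point': [0.4891, 0.0611, 0.2987], 'conf': 0.7}
wheel_axis {'point': [0.5321, 0.1122, 0.293], 'conf': 0.67}
10.0 [0.4937 0.0636 0.4456] yaw -20.15 F [ 0.4  0.1 -0.1] M [-0.14  0.11  0.01] 0.0 [-0.78  0.34  0.83  1.73 -0.27  1.19 -0.23]
```

View pics/w3.png

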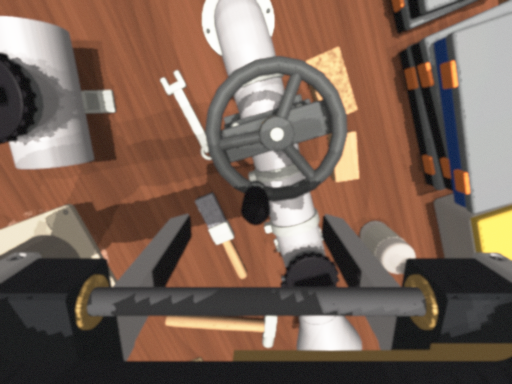

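The handle top is at (256,205), centred between the fingers, with the wheel hub at (277,134) beyond it. Descending and gripping.

Request:
apply_moves(linear=[[0.001, -0.001, 0.03], [0, 0, 0.025], [0, 0, 0.011], [0, 0, 0]], turn=[[0, 0, 0], [0, 0, 0], [0, 0, 0], [0, 0, 0]])

```text
t: 10.5
tool_pos: [0.4931, 0.0657, 0.3794]
ee_rot: [2.573, 1.801, 0.001]
force: [-0.4, 0.3, -0.2]
gripper_width: 0.0942
grip_force: 0.0
```

Request:
apply_moves(linear=[[0, 0, 0], [0, 0, 0], [0, 0, 0], [0, 0, 0], [0, 0, 0], [0, 0, 0], [0, 0, 0], [0, 0, 0]], turn=[[0, 0, 0], [0, 0, 0], [0, 0, 0], [0, 0, 0], [0, 0, 0], [0, 0, 0], [0, 0, 0], [0, 0, 0]], fingers=1, force=35)

```text
t: 11.5
tool_pos: [0.4933, 0.0661, 0.3796]
ee_rot: [2.572, 1.802, 0.003]
force: [0.7, -0.1, -1.3]
gripper_width: 0.0238
grip_force: 35.0
```

```bash
cat > turn.py <<'E'
import sys
from h import *
# rows of circular moves about the axis: args from-angle(auto from pose), step deg (neg=clockwise), n
C=np.array([.5318,.1126]);rad=.0622
s=r.sense();R=Ro.from_rotvec(s["ee_rot"]).as_matrix();p=s["tool_pos"]
g=p+.078*R[:,2];v=g[:2]-C;a=np.degrees(np.arctan2(v[1],v[0]))
rel=a-176.2
print("t",s["t"],"tcp",p.round(4),"r",np.hypot(*v).round(4),"wheel ang mod 360:",(rel%360).round(1),"F",s["force"].round(1),"M",s["ft_torque"].round(2),"grip",round(s["grip_force"],1),s["joints"].round(2))
u=v/np.hypot(*v);print("tangential F (ccw+)",(-s["force"][0]*u[1]+s["force"][1]*u[0]).round(1),"radial",(s["force"][:2]@u).round(1))
def gen(a0,step,n):
    L=[];q=p.copy()
    for k in range(1,n+1):
        b=np.radians(a0+step*k);t=np.r_[C+rad*np.array([np.cos(b),np.sin(b)]),.380]
        l=np.round(R.T@(t-q),3);q=q+R@l;L.append((l+0.).tolist())
    return L
if len(sys.argv)>2: print(gen(a,float(sys.argv[1]),int(sys.argv[2])))
E
python3 turn.py -15 12
```

```text
t 11.5 tcp [0.4933 0.0661 0.3796] r 0.0603 wheel ang mod 360: 54.4 F [ 0.7 -0.1 -1.3] M [-0.08 -0.06 -0.03] grip 35.0 [-0.75  0.41  0.79  1.84 -0.34  1.03 -0.17]
tangential F (ccw+) 0.6 radial -0.4
[[0.006, -0.015, 0.0], [0.01, -0.012, 0.0], [0.014, -0.009, 0.0], [0.015, -0.005, 0.0], [0.017, -0.001, 0.0], [0.016, 0.004, 0.0], [0.014, 0.007, 0.0], [0.012, 0.011, 0.0], [0.009, 0.013, 0.0], [0.005, 0.016, 0.0], [0.001, 0.016, 0.0], [-0.003, 0.016, 0.0]]
```

Request:
apply_moves(linear=[[0.006, -0.015, 0.0], [0.01, -0.012, 0.0], [0.014, -0.009, 0.0], [0.015, -0.005, 0.0], [0.017, -0.001, 0.0], [0.016, 0.004, 0.0], [0.014, 0.007, 0.0], [0.012, 0.011, 0.0], [0.009, 0.013, 0.0], [0.005, 0.016, 0.0], [0.001, 0.016, 0.0], [-0.003, 0.016, 0.0]], turn=[[0, 0, 0], [0, 0, 0], [0, 0, 0], [0, 0, 0], [0, 0, 0], [0, 0, 0], [0, 0, 0], [0, 0, 0], [0, 0, 0], [0, 0, 0], [0, 0, 0], [0, 0, 0]])

```text
t: 13.0
tool_pos: [0.5721, 0.1629, 0.3796]
ee_rot: [-2.57, -1.804, -0.005]
force: [-3.2, 2.6, 3.8]
gripper_width: 0.0243
grip_force: 35.0
```

```bash
python3 turn.py -10 12
```

```text
t 13.0 tcp [0.5721 0.1629 0.3796] r 0.0648 wheel ang mod 360: 235.1 F [-3.2  2.6  3.8] M [ 0.52  0.7  -0.03] grip 35.0 [-0.77  0.56  0.74  1.59 -0.41  1.15 -0.28]
tangential F (ccw+) 4.1 radial 0.1
[[-0.007, 0.009, 0.0], [-0.006, 0.009, 0.0], [-0.007, 0.008, 0.0], [-0.009, 0.006, 0.0], [-0.01, 0.005, 0.0], [-0.01, 0.003, 0.0], [-0.011, 0.001, -0.001], [-0.011, 0.0, 0.0], [-0.01, -0.003, 0.0], [-0.01, -0.004, 0.0], [-0.009, -0.006, 0.0], [-0.008, -0.008, 0.0]]
```

```bash
sed -i 's/C=np.array.*;rad=.0622/C=np.array([.5327,.1145]);rad=.0624/' turn.py; python3 turn.py -10 7
```

```text
t 13.0 tcp [0.5721 0.1629 0.3796] r 0.0627 wheel ang mod 360: 234.7 F [-3.2  2.6  3.8] M [ 0.52  0.7  -0.03] grip 35.0 [-0.77  0.56  0.74  1.59 -0.41  1.15 -0.28]
tangential F (ccw+) 4.1 radial 0.0
[[-0.005, 0.01, 0.0], [-0.006, 0.009, 0.0], [-0.007, 0.008, 0.0], [-0.009, 0.006, 0.0], [-0.01, 0.005, 0.0], [-0.01, 0.003, 0.0], [-0.011, 0.001, -0.001]]
```

Request:
apply_moves(linear=[[-0.005, 0.01, 0.0], [-0.006, 0.009, 0.0], [-0.007, 0.008, 0.0], [-0.009, 0.006, 0.0], [-0.01, 0.005, 0.0], [-0.01, 0.003, 0.0], [-0.011, 0.001, 0]], turn=[[0, 0, 0], [0, 0, 0], [0, 0, 0], [0, 0, 0], [0, 0, 0], [0, 0, 0], [0, 0, 0]])

```text
t: 13.88
tool_pos: [0.591, 0.0913, 0.3797]
ee_rot: [2.572, 1.801, 0.003]
force: [2.7, 1.7, -0.8]
gripper_width: 0.0244
grip_force: 35.0
```

```bash
python3 turn.py -15 10
```

```text
t 13.875 tcp [0.591  0.0913 0.3797] r 0.063 wheel ang mod 360: 162.2 F [ 2.7  1.7 -0.8] M [ 0.55 -0.3  -0.02] grip 35.0 [-0.64  0.57  0.74  1.58 -0.41  1.15 -0.17]
tangential F (ccw+) 2.6 radial 1.9
[[-0.016, -0.003, 0.0], [-0.015, -0.007, 0.0], [-0.013, -0.01, 0.0], [-0.009, -0.013, 0.0], [-0.006, -0.015, 0.0], [-0.002, -0.017, 0.0], [0.003, -0.016, -0.001], [0.007, -0.015, 0.0], [0.01, -0.012, 0.0], [0.013, -0.01, 0.0]]
```

No stop at 180°, so the shut position is the one towards the robot, at 0°.

Request:
apply_moves(linear=[[-0.016, -0.003, 0.0], [-0.015, -0.007, 0.0], [-0.013, -0.01, 0.0], [-0.009, -0.013, 0.0], [-0.006, -0.015, 0.0], [-0.002, -0.017, 0.0], [0.003, -0.016, 0], [0.007, -0.015, 0.0], [0.01, -0.012, 0.0]], turn=[[0, 0, 0], [0, 0, 0], [0, 0, 0], [0, 0, 0], [0, 0, 0], [0, 0, 0], [0, 0, 0], [0, 0, 0], [0, 0, 0]])

```text
t: 15.0
tool_pos: [0.4754, 0.0894, 0.3797]
ee_rot: [2.571, 1.799, 0.005]
force: [10.0, 0.4, -9.2]
gripper_width: 0.0242
grip_force: 35.0
```

```bash
python3 turn.py -6 7
```

```text
t 15.0 tcp [0.4754 0.0894 0.3797] r 0.0622 wheel ang mod 360: 27.7 F [10.   0.4 -9.2] M [ 0.06 -1.82  0.  ] grip 35.0 [-0.81  0.38  0.79  1.88 -0.32  1.01 -0.24]
tangential F (ccw+) 3.7 radial -9.3
[[0.005, -0.004, 0.0], [0.005, -0.004, 0.0], [0.006, -0.003, 0.0], [0.006, -0.002, 0.0], [0.006, -0.002, 0.0], [0.007, -0.002, 0.0], [0.006, 0.0, 0.0]]
```

Request:
apply_moves(linear=[[0.005, -0.003, 0.0], [0.005, -0.004, 0.0], [0.006, -0.003, 0.0], [0.006, -0.002, 0.0], [0.006, -0.002, 0.0], [0, 0, 0.0]], turn=[[0, 0, 0], [0, 0, 0], [0, 0, 0], [0, 0, 0], [0, 0, 0], [0, 0, 0]])

```text
t: 15.75
tool_pos: [0.4709, 0.1191, 0.3796]
ee_rot: [2.572, 1.799, -0.005]
force: [-1.7, -9.5, 3.6]
gripper_width: 0.024
grip_force: 35.0
```

```bash
python3 turn.py -5 4
```

```text
t 15.75 tcp [0.4709 0.1191 0.3796] r 0.062 wheel ang mod 360: 359.9 F [-1.7 -9.5  3.6] M [-2.16  0.61  0.02] grip 35.0 [-0.87  0.39  0.79  1.87 -0.32  1.02 -0.3 ]
tangential F (ccw+) 9.6 radial 1.1
[[0.005, -0.002, 0.0], [0.005, 0.0, 0.0], [0.006, -0.001, 0.0], [0.005, 0.0, -0.001]]
```

Request:
apply_moves(linear=[[0.003, -0.001, 0.0], [0.002, 0, 0.0], [0, 0, 0], [0, 0, 0]], turn=[[0, 0, 0], [0, 0, 0], [0, 0, 0], [0, 0, 0]])

```text
t: 16.25
tool_pos: [0.4711, 0.1197, 0.3795]
ee_rot: [2.572, 1.792, -0.013]
force: [-3.7, -18.7, 5.3]
gripper_width: 0.024
grip_force: 35.0
```

```bash
python3 turn.py 15 12
```

```text
t 16.25 tcp [0.4711 0.1197 0.3795] r 0.062 wheel ang mod 360: 359.7 F [ -3.7 -18.7   5.3] M [-4.21  0.95 -0.03] grip 35.0 [-0.88  0.39  0.8   1.86 -0.31  1.02 -0.31]
tangential F (ccw+) 19.0 radial 2.4
[[-0.016, 0.006, 0.0], [-0.013, 0.01, 0.0], [-0.009, 0.013, 0.0], [-0.006, 0.016, 0.0], [-0.002, 0.016, 0.0], [0.002, 0.016, 0.0], [0.007, 0.015, 0.0], [0.01, 0.013, 0.0], [0.013, 0.009, 0.0], [0.015, 0.006, 0.0], [0.017, 0.002, -0.001], [0.016, -0.002, 0.0]]
```

Stop confirmed: the tangential force doubled to 19 N with only 0.6 mm of motion. Backing off two turns, adding back the 5 mm of pushed-in command first.

Request:
apply_moves(linear=[[-0.005, 0.001, 0], [-0.016, 0.006, 0.0], [-0.013, 0.01, 0.0], [-0.009, 0.013, 0.0], [-0.006, 0.016, 0.0], [-0.002, 0.016, 0.0], [0.002, 0.016, 0.0], [0.007, 0.015, 0.0], [0.01, 0.013, 0.0], [0.013, 0.009, 0.0], [0.015, 0.006, 0.0], [0.017, 0.002, 0]], turn=[[0, 0, 0], [0, 0, 0], [0, 0, 0], [0, 0, 0], [0, 0, 0], [0, 0, 0], [0, 0, 0], [0, 0, 0], [0, 0, 0], [0, 0, 0], [0, 0, 0], [0, 0, 0]])

```text
t: 17.75
tool_pos: [0.593, 0.0967, 0.3797]
ee_rot: [2.573, 1.8, 0.001]
force: [-3.0, -2.7, 1.7]
gripper_width: 0.0239
grip_force: 35.0
```

```bash
python3 turn.py 15 12
```

```text
t 17.75 tcp [0.593  0.0967 0.3797] r 0.063 wheel ang mod 360: 167.3 F [-3.  -2.7  1.7] M [-0.78  0.76 -0.04] grip 35.0 [-0.65  0.57  0.74  1.57 -0.41  1.16 -0.17]
tangential F (ccw+) -3.4 radial -2.1
[[0.016, -0.004, 0.0], [0.015, -0.007, 0.0], [0.012, -0.01, 0.0], [0.009, -0.014, 0.0], [0.005, -0.015, 0.0], [0.001, -0.017, 0.0], [-0.003, -0.016, 0.0], [-0.007, -0.014, -0.001], [-0.011, -0.013, 0.0], [-0.013, -0.009, 0.0], [-0.016, -0.005, 0.0], [-0.016, -0.001, 0.0]]
```

Request:
apply_moves(linear=[[0.016, -0.004, 0.0], [0.015, -0.007, 0.0], [0.012, -0.01, 0.0], [0.009, -0.014, 0.0], [0.005, -0.015, 0.0], [0.001, -0.017, 0.0], [-0.003, -0.016, 0.0], [-0.007, -0.014, 0], [-0.011, -0.013, 0.0], [-0.013, -0.009, 0.0], [-0.016, -0.005, 0.0], [-0.016, -0.001, 0.0]], turn=[[0, 0, 0], [0, 0, 0], [0, 0, 0], [0, 0, 0], [0, 0, 0], [0, 0, 0], [0, 0, 0], [0, 0, 0], [0, 0, 0], [0, 0, 0], [0, 0, 0], [0, 0, 0]])

```text
t: 19.25
tool_pos: [0.473, 0.1331, 0.3797]
ee_rot: [2.571, 1.803, 0.011]
force: [10.0, 0.1, -10.4]
gripper_width: 0.024
grip_force: 35.0
```

```bash
python3 turn.py 15 12
```

```text
t 19.25 tcp [0.473  0.1331 0.3797] r 0.0621 wheel ang mod 360: 346.2 F [ 10.    0.1 -10.4] M [-0.02 -2.26  0.05] grip 35.0 [-0.9   0.39  0.8   1.86 -0.33  1.02 -0.31]
tangential F (ccw+) -3.1 radial -9.5
[[-0.016, 0.003, 0.0], [-0.015, 0.007, 0.0], [-0.012, 0.01, 0.0], [-0.009, 0.014, 0.0], [-0.006, 0.015, 0.0], [-0.001, 0.016, 0.0], [0.002, 0.016, 0.0], [0.007, 0.015, 0.0], [0.011, 0.012, 0.0], [0.013, 0.01, 0.0], [0.015, 0.005, 0.0], [0.016, 0.002, 0.0]]
```

Request:
apply_moves(linear=[[-0.015, 0.005, 0.0], [-0.015, 0.007, 0.0], [-0.012, 0.01, 0.0], [-0.009, 0.014, 0.0], [-0.006, 0.015, 0.0], [-0.001, 0.016, 0.0], [0.002, 0.016, 0.0], [0.007, 0.015, 0.0], [0.011, 0.012, 0.0], [0.013, 0.01, 0.0], [0.015, 0.005, 0.0], [0.016, 0.002, 0.0]], turn=[[0, 0, 0], [0, 0, 0], [0, 0, 0], [0, 0, 0], [0, 0, 0], [0, 0, 0], [0, 0, 0], [0, 0, 0], [0, 0, 0], [0, 0, 0], [0, 0, 0], [0, 0, 0]])

```text
t: 20.75
tool_pos: [0.5924, 0.093, 0.3796]
ee_rot: [-2.573, -1.8, 0.007]
force: [-11.5, 0.1, 8.4]
gripper_width: 0.024
grip_force: 35.0
```

```bash
python3 turn.py 15 12
```

```text
t 20.75 tcp [0.5924 0.093  0.3796] r 0.0631 wheel ang mod 360: 163.8 F [-11.5   0.1   8.4] M [-0.06  2.45 -0.01] grip 35.0 [-0.65  0.58  0.75  1.57 -0.41  1.16 -0.16]
tangential F (ccw+) -3.9 radial -10.8
[[0.016, -0.003, 0.0], [0.015, -0.006, -0.001], [0.013, -0.01, 0.0], [0.01, -0.013, 0.001], [0.006, -0.015, 0.0], [0.002, -0.016, 0.0], [-0.002, -0.017, 0.0], [-0.006, -0.015, 0.0], [-0.01, -0.013, 0.0], [-0.013, -0.009, 0.0], [-0.015, -0.007, 0.0], [-0.016, -0.002, 0.0]]
```

Request:
apply_moves(linear=[[0.015, -0.005, 0.0], [0.015, -0.006, 0], [0.013, -0.01, 0.0], [0.01, -0.013, 0], [0.006, -0.015, 0.0], [0.002, -0.016, 0.0], [-0.002, -0.017, 0.0], [-0.006, -0.015, 0.0], [-0.01, -0.013, 0.0], [-0.013, -0.009, 0.0], [-0.015, -0.007, 0.0], [0, 0, 0.0]], turn=[[0, 0, 0], [0, 0, 0], [0, 0, 0], [0, 0, 0], [0, 0, 0], [0, 0, 0], [0, 0, 0], [0, 0, 0], [0, 0, 0], [0, 0, 0], [0, 0, 0], [0, 0, 0]])

```text
t: 22.25
tool_pos: [0.4807, 0.1494, 0.3797]
ee_rot: [2.571, 1.797, 0.005]
force: [6.4, -8.1, -6.8]
gripper_width: 0.0243
grip_force: 35.0
```

```bash
python3 turn.py 7 5
```

```text
t 22.25 tcp [0.4807 0.1494 0.3797] r 0.0622 wheel ang mod 360: 329.8 F [ 6.4 -8.1 -6.8] M [-1.89 -1.31 -0.03] grip 35.0 [-0.92  0.42  0.81  1.83 -0.35  1.03 -0.33]
tangential F (ccw+) 3.2 radial -9.8
[[-0.007, -0.001, 0.0], [-0.008, -0.001, 0.0], [-0.008, 0.001, 0.0], [-0.007, 0.001, 0.0], [-0.007, 0.003, 0.0]]
```

Request:
apply_moves(linear=[[-0.008, 0.001, 0.0], [-0.008, -0.001, 0.0], [-0.008, 0.001, 0.0], [-0.007, 0.001, 0.0], [0, 0, 0], [0, 0, 0]], turn=[[0, 0, 0], [0, 0, 0], [0, 0, 0], [0, 0, 0], [0, 0, 0], [0, 0, 0]])

```text
t: 23.0
tool_pos: [0.4711, 0.1213, 0.3796]
ee_rot: [2.573, 1.802, -0.001]
force: [-2.1, 1.0, 1.8]
gripper_width: 0.0238
grip_force: 35.0
```

```bash
python3 turn.py 4 1
```

```text
t 23.0 tcp [0.4711 0.1213 0.3796] r 0.062 wheel ang mod 360: 357.5 F [-2.1  1.   1.8] M [-0.08  0.47 -0.02] grip 35.0 [-0.89  0.39  0.82  1.87 -0.33  1.02 -0.28]
tangential F (ccw+) -0.8 radial 2.2
[[-0.004, 0.001, 0.0]]
```

Request:
apply_moves(linear=[[-0.003, 0.001, 0.0], [0, 0, 0], [0, 0, 0], [0, 0, 0]], turn=[[0, 0, 0], [0, 0, 0], [0, 0, 0], [0, 0, 0]])

```text
t: 23.5
tool_pos: [0.4709, 0.1189, 0.3796]
ee_rot: [-2.572, -1.803, -0.0]
force: [-4.3, 3.3, 5.1]
gripper_width: 0.0241
grip_force: 35.0
```

```bash
python3 turn.py; python3 - <<'E'
from h import *
d=cam("top");P=cloud(d);z=P[...,2]
m=(np.hypot(P[...,0]-.515,P[...,1]+.137)<.05)&(z>.168)&(z<.195);B=P[m][:,:2].astype(np.float32)
print(len(B),cv2.minAreaRect(B) if len(B)>5 else 0)
c=cam("scene")["color"]
cv2.imwrite("pics/end.png",np.hstack([cv2.resize(c[90:270,150:330],(400,400)),cv2.resize(d["color"][90:240,210:360],(400,400))]))
E
```

```text
t 23.5 tcp [0.4709 0.1189 0.3796] r 0.062 wheel ang mod 360: 359.6 F [-4.3  3.3  5.1] M [0.64 1.05 0.01] grip 35.0 [-0.88  0.39  0.82  1.87 -0.33  1.02 -0.28]
tangential F (ccw+) -2.9 radial 4.5
96 ((0.5132471323013306, -0.1369207501411438), (0.014396442100405693, 0.05591639131307602), 86.50902557373047)
```

View pics/end.png

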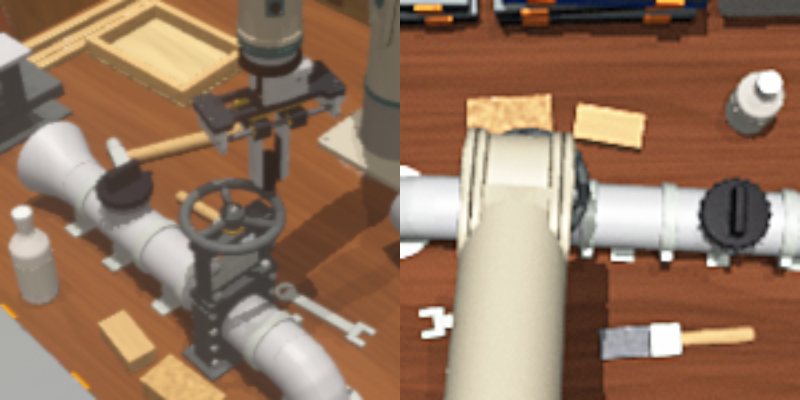

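The fingers grip the handle at (270,165) on the robot side of the wheel. The cap bar at (737,210) is still square across the duct, and nothing else has moved. Handing in.

```bash
python3 -c "
from cell import r
print(r.finish_job())"
```

```text
the job is handed in; nothing more can be done
None
```

I handed the job in at about 23.6 s with the cap screwed tight, the gate wound shut to its stop and backed off two turns, and the fingers still gripping the handle at 35 N; no verdict came back.

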